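# Check that the gauge pins on a die base slide freely

## Task

Check that three of the gauge pins on the white die base slide freely: with the closed fingertips press each one lightly down to about half of its 20 mm travel, first the pin with the large round head, then the bar-shaped one, then the small round one, and leave each at that height. Do not drive a pin to its stop and do not pull any up. Leave the cross-headed pin and all the loose things alone, and finish with the hand clear.

Things in the scene. Friction and masses are not known exactly. Their poses are not given: they have to be found in the camera images.
- die: white-painted die base, 300 x 380 mm, origin at the centre of its underside on the bench, z up; fixed. The dark bare metal land on top is 50 mm above the bench; four round guide bushings at its corners reach 76 mm. Four plain steel gauge pins stand on the land in upright guides (dark round collars 30 mm across on 52 mm flanges, top of each collar 80 mm above the bench), at least 90 mm apart centre to centre; which pin stands at which of the four places varies.
- large_head (a point): centre of the top face of the pin whose head is a large round disc, 50 mm across. Bare steel, head 8 mm thick, flat on top, on an upright stem 12 mm thick; z up. The top is 108 mm above the bench when the pin is in its normal up position (value 0), and moves straight down as the pin is pressed.
- pin_large (a joint): how far the large pin is pressed down, m: 0 = normal up position, 0.020 = bottomed with its head on the collar, negative = pulled up. Starts at 0 to 0.004. It slides with about 3 N of friction, without a spring, and stays where it is left.
- bar_head (a point): centre of the top face of the pin whose head is a straight bar, 64 mm long (along this frame's y) and 18 mm wide. Bare steel, head 8 mm thick, flat on top, on an upright stem 12 mm thick; z up. The top is 108 mm above the bench when the pin is in its normal up position (value 0), and moves straight down as the pin is pressed.
- pin_bar (a joint): how far the bar pin is pressed down, m: 0 = normal up position, 0.020 = bottomed with its head on the collar, negative = pulled up. Starts at 0 to 0.004. It slides with about 3 N of friction, without a spring, and stays where it is left.
- small_head (a point): centre of the top face of the pin whose head is a small round disc, 24 mm across. Bare steel, head 8 mm thick, flat on top, on an upright stem 12 mm thick; z up. The top is 108 mm above the bench when the pin is in its normal up position (value 0), and moves straight down as the pin is pressed.
- pin_small (a joint): how far the small pin is pressed down, m: 0 = normal up position, 0.020 = bottomed with its head on the collar, negative = pulled up. Starts at 0 to 0.004. It slides with about 3 N of friction, without a spring, and stays where it is left.
- cross_head (a point): centre of the top face of the pin whose head is a cross with four equal arms, 50 mm across, arms 12 mm wide; this pin is to be left alone. Bare steel, head 8 mm thick, flat on top, on an upright stem 12 mm thick; z up. The top is 108 mm above the bench when the pin is in its normal up position (value 0), and moves straight down as the pin is pressed.
- pin_cross (a joint): how far the cross pin is pressed down, m: 0 = normal up position, 0.020 = bottomed with its head on the collar, negative = pulled up. Starts at 0 to 0.004. It slides with about 3 N of friction, without a spring, and stays where it is left.
- bush: loose brass bush (ring), 38 mm across, 35 mm tall, standing on the die between the pins; leave it where it is
- screw: loose brass screw standing on its 24 mm wide head, 45 mm tall, on the die between the pins; leave it
- parallel: loose steel block 20 x 45 x 30 mm (30 mm tall) on the die between two pins; leave it
- wrench: loose wrench lying on the bench; leave it
- driver: loose screwdriver lying on the bench; leave it
- tin: loose can, 70 mm across and 100 mm tall, on the bench; leave it
- vblock: loose dark steel block 60 x 50 x 45 mm on the bench; leave it

How it is judged:
On the way, in this order (a step that is already met when the one before it is completed fails the run):
1. the large round pin is pressed to about half its travel (value of joint pin_large between 0.007 and 0.016 m), for 0.2 s.
2. the bar-headed pin is pressed to about half its travel (value of joint pin_bar between 0.007 and 0.016 m), for 0.2 s.
3. the small round pin is pressed to about half its travel (value of joint pin_small between 0.007 and 0.016 m), for 0.2 s.
At the end, for the whole second after the job is handed in: The large round, bar-headed and small round pins all stand 7 to 16 mm down; the cross-headed pin is within 3 mm of its start and every loose thing within 20 mm of its start (all of step 1 and all of step 2 and all of step 3 and distance of cross_head from where it was at the start of the episode below 0.003 m and distance of each of bush, screw, parallel, wrench, driver, tin, vblock from where it was at the start of the episode below 0.02 m); the robot touches nothing.
It fails at once if a pin is pressed out of order (a later pin over 6 mm down while an earlier one is not) ((value of joint pin_bar above 0.006 m and value of joint pin_large below 0.006 m) or (value of joint pin_small above 0.006 m and value of joint pin_bar below 0.006 m)).
It fails at once if the cross-headed pin is moved more than 3 mm (distance of cross_head from where it was at the start of the episode above 0.003 m).
It fails at once if a pin is pressed roughly (over 20 N) or driven down to its stop (past 17.5 mm) (value of joint any of pin_large, pin_bar, pin_small above 0.0175 m or (contact force between the fingers and pin_large above 20 N or contact force between the fingers and pin_bar above 20 N or contact force between the fingers and pin_small above 20 N)).
It fails at once if a pin is pulled up (more than 3 mm above its up position) (value of joint any of pin_large, pin_bar, pin_small below -0.003 m).
It fails at once if a loose thing is shifted more than 20 mm (distance of any of bush, screw, parallel, wrench, driver, tin, vblock from where it was at the start of the episode above 0.02 m).
It also fails if it takes over 43 s, if anything falls off the work surface, if the arm or the gripper's body presses on something with over 40 N, if the wrist force passes 120 N, or if a joint passes its speed limit or range.

## Robot

A 6-joint arm with a two-finger parallel gripper is mounted at the origin on the work surface. World frame = base frame: x ahead of the robot, y to its left, z up, the work surface at z = 0. Lengths are in m, angles in rad, forces in N, time in s.
With the tool pointing down it reaches from about 0.425 to 1.125 m from the base axis. Payload 14.9 kg.
Tool frame: the origin (TCP) lies at the centre of the arm's flange, where the gripper is bolted on; the fingertips stand 191 mm ahead of it and the grasp point (between the pads) lies bot.grip_point_offset ahead of it (bot.grip_point_offset is the distance from the TCP to the grasp point, in m); x points along the fingers, y is the direction in which the jaws open and shut, and the axes are right-handed (so a half turn about x gives the same grasp; the last joint's range is limited). The gripper opens to 91 mm and grips with 3 to 60 N. Pads are 32 mm wide; open, the fingers measure 118 mm over their backs; the gripper's body (76 mm by 178 mm) begins 60 mm behind the grasp point.
Start: joints at [-1.195, 0.379, 1.734, -0, 1.028, -0.033], TCP at [0.278, -0.642, 0.405] pointing down, gripper open.
Joint ranges: [-2.77, 2.77], [-0.74, 2.19], [0, 2.66], [-1.06, 4.2], [0.31, 2.87], [-3.08, 3.08]. Speed limits (rad/s): [1.89, 1.89, 2.39, 3.14, 3.14, 3.14].

## Interface

Orientations are given as a 3x3 rotation matrix whose columns are the frame's x, y, z axes.
In Python, from rig import bot gives the robot as it stands.
- The arm moves only by the shell command python3 -m crank 'ROWS' [OPENING] [FORCE]. ROWS is JSON, a list of rows, each a list of 4 numbers: the shift along the tool's x, y, z in mm, then the turn about the tool's x in degrees. A call has 1 to 8 rows; each row shifts and turns the commanded pose from where the row before left it, along the tool's axes as they then stand; what a row does not reach is not made up. A row lasts 1/10 s, in which the tool goes at most 50 mm and 8.59 degrees, less where a joint would pass 70% of its speed; a pose out of reach is approached as far as the arm can. A call is refused whole if a number of a shift passes 50 or a number of a turn 8.59, either way. A call with a gripper value outside its range is refused whole. OPENING is the opening in per cent of the stroke, from 0 (shut) to 100 (fully open), set as the call begins (- or left out, the last holds). The fingers move at their own pace and stop on an object; FORCE is the grip in N (left out, the last holds). Time passes only in rows, so rows that do not move let the fingers close. It gives the time, the measured TCP pose, the force and the opening at its end, in the units of the state.
- bot.state(): the state, without advancing time (a new reading comes with each control period).
- bot.capture(name): name is "scene" or "side" or "wrist"; returns the picture (400x640x3 uint8, red, green, blue); there is no depth.
- bot.camera_info(name): a dict with "fx", "fy", "cx", "cy" (pixels), "R" (3x3) and "t" (3): a world point X has camera coordinates R X + t; the wrist camera has in their place "tool_from_camera" (4x4, takes a point from camera to tool coordinates, whose origin is the TCP and whose axes are the tool frame's). Camera axes: x right, y down, z forward; pixel columns grow to the right and rows downward; lengths in m; the calibration is good to about 2 mm. A picture is of the moment at which its call begins: read the wrist's pose just before it. camera_info takes no time and is no camera call.
- bot.hand_in(): hands the job in, once; it reports no verdict.
The state is a dict: "time": time; "qpos": joint angles; "joint_vel": joint speeds; "effort": joint torques, N m; "position": TCP position; "tcp_rot": TCP orientation; "ft_force": force on the tool from outside, world axes, zero at the start; "torque": the same for the moment, N m; "grip_width": opening from 0.0 (shut) to 1.0 (fully open).
Only numpy, scipy, OpenCV 4.12 (cv2) and the standard library are available. Lean on these libraries where they do the work, as an engineer would, in place of code of your own. Each camera call takes 0.05 s, during which the arm holds its last target. There are 200 camera calls.

## Working session

There is one attempt and no reset: what is moved stays moved. The work goes in short steps, Python scripts to look and compute and a shell command to move; the robot and the scene stay as the last step left them, time stands still between calls to the robot, and variables do not carry over. Pictures are saved under pics/ and viewed, about 8 in all and at most 12, crops included, and the job is handed in when it is done.

```bash
mkdir -p pics; ls
python3 - <<'E'
from rig import bot
import cv2,numpy as np
s=bot.state();print(s['time'],s['position'],np.round(s['tcp_rot'],3).tolist(),s['ft_force'],bot.grip_point_offset)
for n in ["scene","side","wrist"]:
    cv2.imwrite(f"pics/{n}0.png",bot.capture(n)[:,:,::-1])
    print(n,{k:np.round(v,4).tolist() for k,v in bot.camera_info(n).items()})
a=cv2.imread("pics/scene0.png");b=cv2.imread("pics/side0.png")
E
```

```text
pics
0.0 [ 0.2781768  -0.64215974  0.40408246] [[-0.0, 0.397, -0.918], [0.001, -0.918, -0.397], [-1.0, -0.001, -0.0]] [-0.2927508  -0.72177884 -0.09396797] 0.172
scene {'fx': 431.1798, 'fy': 431.1798, 'cx': 315.0885, 'cy': 197.6211, 'R': [[-0.0604, 0.998, 0.0166], [0.6485, 0.0519, -0.7594], [-0.7588, -0.0351, -0.6504]], 't': [0.0198, -0.2657, 1.778]}
side {'fx': 495.6762, 'fy': 495.6762, 'cx': 304.9415, 'cy': 198.937, 'R': [[0.9226, -0.3856, 0.0034], [-0.2953, -0.7121, -0.637], [0.248, 0.5867, -0.7709]], 't': [-0.4835, 0.2196, 1.7809]}
wrist {'fx': 305.1349, 'fy': 305.1349, 'cx': 319.8971, 'cy': 198.2209, 'tool_from_camera': [[0.0001, -0.2393, 0.9709, 0.0192], [1.0, 0.0015, 0.0003, -0.0], [-0.0015, 0.9709, 0.2393, -0.068], [0.0, 0.0, 0.0, 1.0]]}
```

View pics/scene0.png

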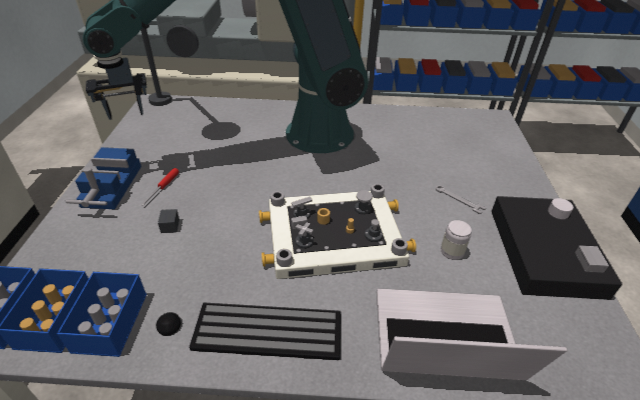

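View pics/side0.png

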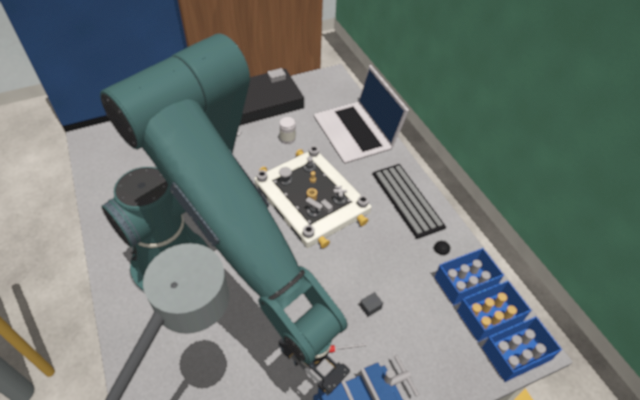

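The die sits at about (335,232) in the scene view and (313,195) in the side view. The pins stand near (300,203), (304,230), (366,200) and (374,228) in the scene view. Next I enlarge both.

Run:
```python
import cv2,numpy as np
a=cv2.imread("pics/scene0.png")[180:270,260:410];b=cv2.imread("pics/side0.png")[145:245,250:375]
a=cv2.resize(a,None,fx=5.2,fy=5.2,interpolation=3)[:468,:780]
cv2.imwrite("pics/ca.png",a)
b=cv2.resize(b,None,fx=6,fy=6,interpolation=3);cv2.imwrite("pics/cb.png",b)
```

```text
(no output)
```

View pics/ca.png

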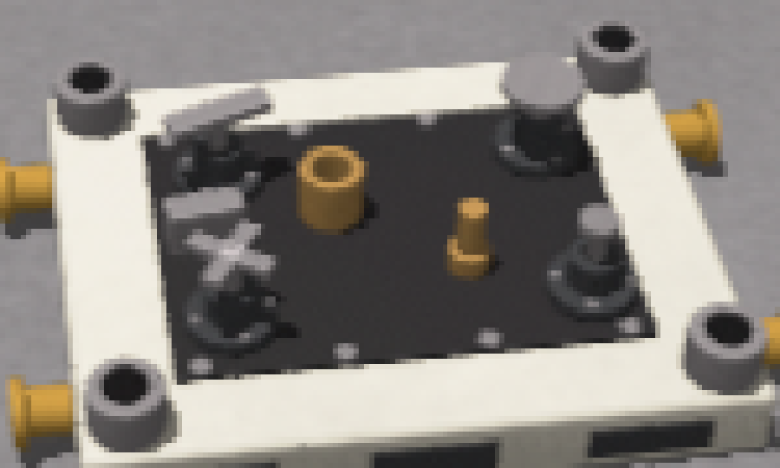

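View pics/cb.png

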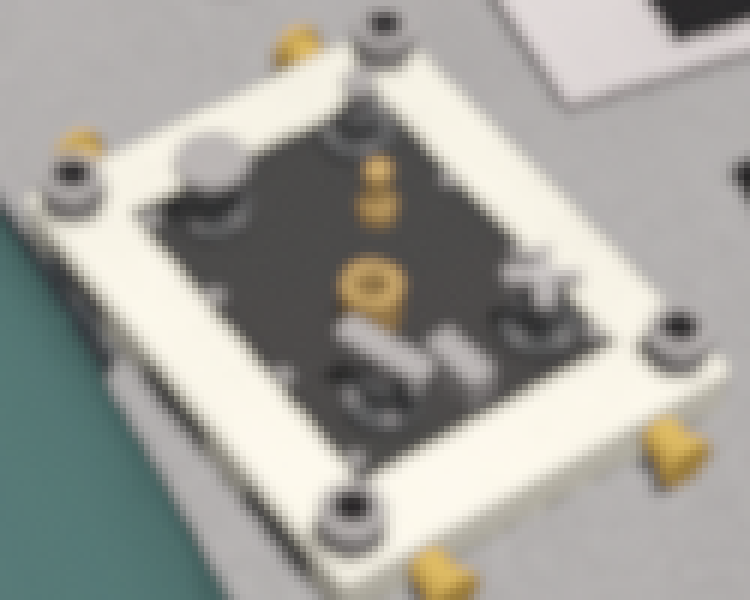

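The scene crop shows the head tops at large (542,80), bar (217,112), small (599,218) and cross (231,250). In the side crop they are at (212,157), (384,348), (360,86) and (540,280).

```bash
cat > h.py <<'E'
import numpy as np
from rig import bot
def ray(n,uv,pose=None):
    c=bot.camera_info(n); d=np.array([(uv[0]-c['cx'])/c['fx'],(uv[1]-c['cy'])/c['fy'],1.])
    if n=="wrist":
        p,R=pose; T=np.array(c['tool_from_camera']); p=np.array(p);R=np.array(R)
        return p+R@T[:3,3], R@T[:3,:3]@d
    R=np.array(c['R']); return -R.T@np.array(c['t']), R.T@d
def tri(rays):
    A=np.zeros((3,3));b=np.zeros(3)
    for o,d in rays:
        d=d/np.linalg.norm(d);P=np.eye(3)-np.outer(d,d);A+=P;b+=P@o
    X=np.linalg.solve(A,b)
    return X,[round(1e3*np.linalg.norm(np.cross(X-o,d/np.linalg.norm(d))),1) for o,d in rays]
def atz(r,z): o,d=r; return o+d*(z-o[2])/d[2]
E
python3 - <<'E'
from h import *
for n,a,b in [("large",(542,80),(212,157)),("bar",(217,112),(384,348)),("small",(599,218),(360,86)),("cross",(231,250),(540,280))]:
    ra=ray("scene",(260+a[0]/5.2,180+a[1]/5.2)); rb=ray("side",(250+b[0]/6,145+b[1]/6))
    print(n,tri([ra,rb]),atz(ra,.106),atz(rb,.106))
E
```

```text
large (array([0.5070745 , 0.15915347, 0.10215629]), [np.float64(1.1), np.float64(1.1)]) [0.51051952 0.15960046 0.106     ] [0.50611521 0.15442981 0.106     ]
bar (array([ 0.54755394, -0.0288553 ,  0.10003667]), [np.float64(0.2), np.float64(0.2)]) [ 0.55412859 -0.02807624  0.106     ] [ 0.5456116  -0.03354027  0.106     ]
small (array([0.62116402, 0.18622929, 0.09917288]), [np.float64(3.1), np.float64(3.1)]) [0.62549497 0.18775702 0.106     ] [0.6190523  0.17639473 0.106     ]
cross (array([ 0.65956558, -0.01304739,  0.0983054 ]), [np.float64(1.7), np.float64(1.7)]) [ 0.66585537 -0.01113266  0.106     ] [ 0.65685573 -0.02067901  0.106     ]
```

Both views agree to within a few mm: heads about 100–106 mm high (text says 108), all in reach, all spaced more than 90 mm apart. I'll move above the die with the fingers shut for one close look.

```bash
python3 -m crank '[[0,-15,-16,0],[0,-34,-36,0],[0,-34,-36,0],[0,-34,-36,0],[0,-34,-36,0],[0,-34,-36,0],[0,-34,-36,0],[0,-34,-36,0]]' 0 10; python3 -m crank '[[0,-34,-36,0],[0,-34,-36,0],[0,-34,-36,0],[0,-34,-36,0],[0,-34,-36,0],[0,-34,-36,0],[0,-34,-36,0],[0,-34,-36,0]]'; python3 -m crank '[[0,-13,-14,0],[0,0,0,0],[0,0,0,0],[0,0,0,0]]'
python3 - <<'E'
from h import *
import cv2,pickle
s=bot.state();pickle.dump((s['position'],s['tcp_rot']),open('w1.pkl','wb'))
im=bot.capture("wrist")
print(s['time'],s['position'],np.round(s['tcp_rot'],3).tolist(),s['ft_force'],s['grip_width'])
cv2.imwrite("pics/w1.png",cv2.resize(im[:,:,::-1],(800,500),interpolation=3))
E
```

```text
time: 0.95
position: [0.4239, -0.3017, 0.4047]
tcp_rot: [[0.0, 0.397, -0.918], [-0.0, -0.918, -0.397], [-1.0, 0.0, -0.0]]
ft_force: [1.2, -0.0, 0.7]
grip_width: 0.325
time: 1.75
position: [0.5801, 0.0626, 0.4047]
tcp_rot: [[0.0, 0.398, -0.918], [-0.0, -0.918, -0.398], [-1.0, 0.0, -0.0]]
ft_force: [1.2, -1.2, 0.8]
grip_width: 0.003
time: 2.15
position: [0.587, 0.0767, 0.4046]
tcp_rot: [[-0.001, 0.397, -0.918], [-0.0, -0.918, -0.397], [-1.0, -0.0, 0.001]]
ft_force: [-0.3, -0.1, -0.6]
grip_width: 0.004
2.15 [0.58696993 0.0767497  0.40457155] [[-0.001, 0.397, -0.918], [-0.0, -0.918, -0.397], [-1.0, -0.0, 0.001]] [-0.25040293 -0.11801536 -0.59281906] 0.00382117554892249
```

View pics/w1.png

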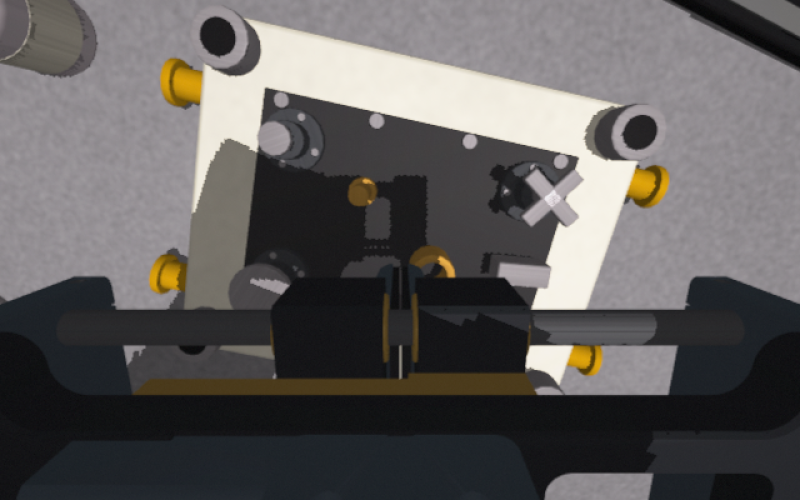

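The wrist view shows the small head at (275,138) and the cross at (552,195). The large head is partly hidden, with its centre at about (264,297). The bar is hidden behind the fingers.

Run:
```python
from h import *
import pickle
P=pickle.load(open('w1.pkl','rb'))
for n,uv,a,b in [("large",(264,297),(542,80),(212,157)),("small",(275,138),(599,218),(360,86)),("cross",(552,195),(231,250),(540,280))]:
    rw=ray("wrist",np.array(uv)/1.25,P);ra=ray("scene",(260+a[0]/5.2,180+a[1]/5.2)); rb=ray("side",(250+b[0]/6,145+b[1]/6))
    print(n,atz(rw,.106).round(4),tri([ra,rw]),tri([rb,rw]),tri([ra,rb,rw]))
R=np.array(P[1]);
d=np.array([.508,.158,0])-np.array([P[0][0],P[0][1],0]);print(R.T@d*1e3)
```

```text
large [0.5076 0.1577 0.106 ] (array([0.50493669, 0.15943019, 0.10107112]), [np.float64(0.8), np.float64(0.8)]) (array([0.50669967, 0.15770685, 0.10310658]), [np.float64(0.7), np.float64(0.7)]) (array([0.50662469, 0.15875735, 0.10246237]), [np.float64(1.3), np.float64(1.2), np.float64(0.8)])
small [0.6241 0.1887 0.106 ] (array([0.62406386, 0.18845553, 0.10487891]), [np.float64(0.5), np.float64(0.5)]) (array([0.62408237, 0.19222681, 0.089974  ]), [np.float64(1.9), np.float64(1.9)]) (array([0.62223114, 0.18790865, 0.09926661]), [np.float64(2.7), np.float64(4.2), np.float64(3.0)])
cross [ 0.6665 -0.0098  0.106 ] (array([ 0.66636393, -0.0104702 ,  0.10606416]), [np.float64(0.7), np.float64(0.7)]) (array([ 0.66437911, -0.01306793,  0.09520376]), [np.float64(3.0), np.float64(3.0)]) (array([ 0.66277991, -0.01269308,  0.09921702]), [np.float64(2.9), np.float64(3.3), np.float64(4.2)])
[ 2.94248740e-02 -1.05903250e+02  4.02785586e+01]
```

The wrist and scene views agree to 1–2 mm: large (0.508, 0.158), small (0.624, 0.188). The bar comes from scene and side only, at (0.551, −0.030). I move over the large pin, stop about 9 mm above it, then approach slowly.

```bash
python3 -m crank '[[0,-35,13,0],[0,-36,14,0],[0,-35,13,0],[35,0,0,0],[35,0,0,0],[18,0,0,0],[0,0,0,0],[0,0,0,0]]'
python3 - <<'E'
from h import *
import cv2
s=bot.state();print(s['time'],s['position'],s['ft_force'])
a=bot.capture("scene")[160:270,250:410,::-1];b=bot.capture("side")[130:230,230:375,::-1]
a=cv2.resize(a,(640,440),interpolation=3);cv2.imwrite("pics/l1.png",a)
E
```

```text
time: 3.0
position: [0.5088, 0.1587, 0.3173]
tcp_rot: [[0.0, 0.397, -0.918], [-0.0, -0.918, -0.397], [-1.0, 0.0, -0.0]]
ft_force: [0.6, 0.0, -0.2]
grip_width: 0.009
3.0 [0.50883855 0.15865591 0.31730702] [ 0.56363594  0.04197497 -0.23432845]
```

View pics/l1.png

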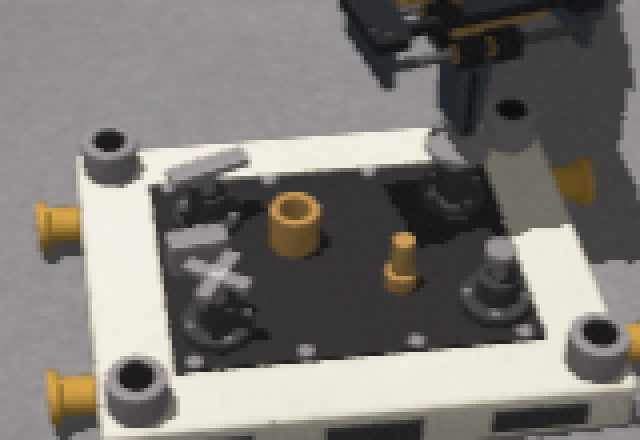

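The fingertips at (463,133) stand just above the large head, which is centred near (455,148). Now I descend gently, watching the force.

```bash
python3 -m crank '[[4,0,0,0],[4,0,0,0],[3,0,0,0],[1,0,0,0],[1,0,0,0],[1,0,0,0],[1,0,0,0],[1,0,0,0]]'; python3 -m crank '[[1,0,0,0],[1,0,0,0],[1,0,0,0]]';python3 -m crank '[[1,0,0,0],[1,0,0,0],[1,0,0,0]]'
```

```text
time: 3.9
position: [0.5086, 0.1593, 0.3007]
tcp_rot: [[0.0, 0.398, -0.918], [0.0, -0.918, -0.398], [-1.0, 0.0, -0.0]]
ft_force: [-0.0, -0.3, 0.5]
grip_width: 0.005
time: 4.2
position: [0.5086, 0.1593, 0.2977]
tcp_rot: [[0.0, 0.398, -0.918], [0.0, -0.918, -0.398], [-1.0, -0.0, -0.0]]
ft_force: [-0.6, 0.0, 3.1]
grip_width: 0.004
time: 4.5
position: [0.5086, 0.1593, 0.2947]
tcp_rot: [[0.0, 0.397, -0.918], [0.0, -0.918, -0.397], [-1.0, 0.0, -0.0]]
ft_force: [-1.5, 0.8, 2.8]
grip_width: 0.002
```

Contact came near TCP z 0.298–0.299 at about 3 N, as expected. Seven more mm will leave the pin about 11 mm down.

```bash
python3 -m crank '[[1,0,0,0],[1,0,0,0],[1,0,0,0],[1,0,0,0],[1,0,0,0],[1,0,0,0],[1,0,0,0],[0,0,0,0]]'; python3 -m crank '[[0,0,0,0],[0,0,0,0],[0,0,0,0],[-2,0,0,0],[-8,0,0,0],[-20,0,0,0],[-20,0,0,0],[0,0,0,0]]'
python3 - <<'E'
from h import *
s=bot.state()
print(s['time'],s['position'],s['ft_force'],np.array(s['tcp_rot']).T@(np.array([.551,-.030,s['position'][2]])-s['position'])*1e3)
E
```

```text
time: 5.3
position: [0.5086, 0.1593, 0.2876]
tcp_rot: [[-0.0, 0.398, -0.918], [-0.0, -0.918, -0.398], [-1.0, -0.0, 0.0]]
ft_force: [-0.5, 0.7, -0.7]
grip_width: 0.011
time: 6.1
position: [0.5094, 0.1595, 0.3406]
tcp_rot: [[0.004, 0.397, -0.918], [0.001, -0.918, -0.397], [-1.0, 0.001, -0.004]]
ft_force: [-0.0, -0.3, 0.5]
grip_width: 0.005
6.1 [0.50936992 0.159488   0.34060682] [-0.00624163 -0.28468141  0.53369575] [-4.21505544e-02  1.90423149e+02  3.71185694e+01]
```

Now over to the bar, followed by a look from both cameras.

```bash
python3 -m crank '[[0,30,6,0],[0,40,8,0],[0,40,8,0],[0,40,8,0],[0,40,7,0],[12,0,0,0],[12,0,0,0],[0,0,0,0]]'; python3 -m crank '[[0,0,0,0],[0,0,0,0]]'
python3 - <<'E'
from h import *
import cv2
s=bot.state();print(s['time'],s['position'],s['ft_force'])
a=bot.capture("scene")[170:260,260:400,::-1];b=bot.capture("side")[140:230,250:375,::-1]
f=lambda i:cv2.resize(i,None,fx=3,fy=3,interpolation=3)
cv2.imwrite("pics/b1.png",np.hstack([f(a),f(b)]))
E
```

```text
time: 6.9
position: [0.5492, -0.0291, 0.3116]
tcp_rot: [[-0.003, 0.398, -0.917], [0.0, -0.917, -0.398], [-1.0, -0.002, 0.003]]
ft_force: [0.7, 0.1, 0.3]
grip_width: 0.006
time: 7.1
position: [0.5502, -0.029, 0.314]
tcp_rot: [[0.0, 0.399, -0.917], [0.0, -0.917, -0.399], [-1.0, 0.0, -0.0]]
ft_force: [-0.9, 0.6, -0.3]
grip_width: 0.005
7.1 [ 0.55017013 -0.02895596  0.31395492] [-0.89852864  0.62733943 -0.33863333]
```

View pics/b1.png

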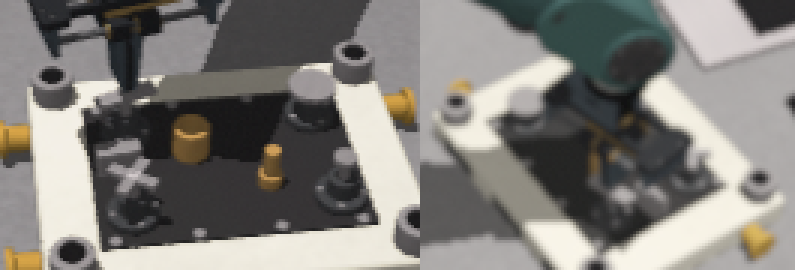

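The fingertips (122,90) are over the bar centre (about (125,94)), and the large head stands lower than before. Press the bar.

```bash
python3 -m crank '[[3,0,0,0],[3,0,0,0],[3,0,0,0],[2,0,0,0],[1,0,0,0],[1,0,0,0],[1,0,0,0],[0,0,0,0]]'; python3 -m crank '[[1,0,0,0],[1,0,0,0],[1,0,0,0]]';python3 -m crank '[[1,0,0,0],[1,0,0,0],[1,0,0,0]]'
```

```text
time: 8.0
position: [0.5501, -0.0298, 0.2996]
tcp_rot: [[-0.0, 0.397, -0.918], [0.0, -0.918, -0.397], [-1.0, -0.0, 0.0]]
ft_force: [0.1, 0.3, -0.2]
grip_width: 0.008
time: 8.3
position: [0.5502, -0.0298, 0.2968]
tcp_rot: [[0.0, 0.397, -0.918], [-0.0, -0.918, -0.397], [-1.0, 0.0, -0.0]]
ft_force: [-0.9, -0.6, 2.4]
grip_width: 0.002
time: 8.6
position: [0.5502, -0.0298, 0.2937]
tcp_rot: [[0.0, 0.397, -0.918], [-0.0, -0.918, -0.397], [-1.0, 0.0, -0.0]]
ft_force: [-0.3, 1.0, 3.3]
grip_width: 0.009
```

```bash
python3 -m crank '[[1,0,0,0],[1,0,0,0],[1,0,0,0],[1,0,0,0],[1,0,0,0],[1,0,0,0],[0,0,0,0],[0,0,0,0]]'; python3 -m crank '[[0,0,0,0],[0,0,0,0],[-2,0,0,0],[-8,0,0,0],[-20,0,0,0],[-20,0,0,0],[0,0,0,0],[0,0,0,0]]'
python3 - <<'E'
from h import *
s=bot.state()
print(s['time'],s['position'],s['ft_force'],np.array(s['tcp_rot']).T@(np.array([.624,.188,s['position'][2]])-s['position'])*1e3)
E
```

```text
time: 9.4
position: [0.5501, -0.0297, 0.2876]
tcp_rot: [[-0.0, 0.398, -0.918], [0.0, -0.918, -0.398], [-1.0, -0.0, 0.0]]
ft_force: [-0.4, -0.8, 1.0]
grip_width: 0.007
time: 10.2
position: [0.5502, -0.0298, 0.3382]
tcp_rot: [[0.001, 0.397, -0.918], [-0.0, -0.918, -0.397], [-1.0, 0.0, -0.001]]
ft_force: [-0.0, 0.0, -0.6]
grip_width: 0.004
10.2 [ 0.55015018 -0.02977125  0.33819688] [-0.04162385  0.03994625 -0.59786888] [ 6.46845917e-02 -1.70472880e+02 -1.54327916e+02]
```

Bar pressed to about 11.4 mm. Next, the small pin.

```bash
python3 -m crank '[[0,-25,-22,0],[0,-33,-30,0],[0,-33,-30,0],[0,-33,-30,0],[0,-26,-24,0],[0,-20,-18,0],[12,0,0,0],[12,0,0,0]]'; python3 -m crank '[[0,0,0,0],[0,0,0,0],[0,0,0,0]]'
python3 - <<'E'
from h import *
import cv2
s=bot.state();print(s['time'],s['position'],s['ft_force'])
a=bot.capture("scene")[170:260,260:400,::-1];b=bot.capture("side")[140:230,250:375,::-1]
f=lambda i:cv2.resize(i,None,fx=3,fy=3,interpolation=3)
cv2.imwrite("pics/s1.png",np.hstack([f(a),f(b)]))
E
```

```text
time: 11.0
position: [0.6235, 0.1875, 0.3121]
tcp_rot: [[-0.001, 0.398, -0.917], [-0.0, -0.917, -0.398], [-1.0, -0.0, 0.001]]
ft_force: [-0.1, 0.3, -0.1]
grip_width: 0.005
time: 11.3
position: [0.6239, 0.1867, 0.314]
tcp_rot: [[0.0, 0.397, -0.918], [0.0, -0.918, -0.397], [-1.0, 0.0, -0.0]]
ft_force: [0.4, 0.1, 0.3]
grip_width: 0.008
11.3 [0.62393931 0.1867094  0.31395108] [0.35200798 0.05413326 0.31259653]
```

View pics/s1.png

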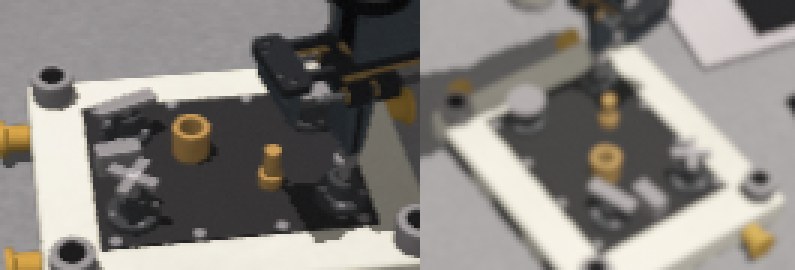

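The fingertips (350,155) overlap the small head (345,156) in the scene view, within about 5 mm and well inside the fingertip footprint. Press.

```bash
python3 -m crank '[[3,0,0,0],[3,0,0,0],[3,0,0,0],[2,0,0,0],[1,0,0,0],[1,0,0,0],[1,0,0,0],[0,0,0,0]]'; python3 -m crank '[[1,0,0,0],[1,0,0,0],[1,0,0,0]]';python3 -m crank '[[1,0,0,0],[1,0,0,0],[1,0,0,0]]'
```

```text
time: 12.2
position: [0.6239, 0.1874, 0.2996]
tcp_rot: [[-0.0, 0.398, -0.918], [-0.0, -0.918, -0.398], [-1.0, -0.0, 0.0]]
ft_force: [-0.2, -0.4, -0.3]
grip_width: 0.01
time: 12.5
position: [0.624, 0.1874, 0.2968]
tcp_rot: [[0.0, 0.397, -0.918], [0.0, -0.918, -0.397], [-1.0, -0.0, -0.0]]
ft_force: [-1.7, -0.6, 3.0]
grip_width: 0.001
time: 12.8
position: [0.6239, 0.1874, 0.2937]
tcp_rot: [[0.0, 0.398, -0.918], [0.0, -0.918, -0.398], [-1.0, 0.0, -0.0]]
ft_force: [-0.6, 0.1, 2.1]
grip_width: 0.007
```

Contact at about 3 N. I finish the press, then retract high and move clear towards the start pose.

```bash
python3 -m crank '[[1,0,0,0],[1,0,0,0],[1,0,0,0],[1,0,0,0],[1,0,0,0],[1,0,0,0],[0,0,0,0],[0,0,0,0]]'; python3 -m crank '[[0,0,0,0],[0,0,0,0],[-2,0,0,0],[-8,0,0,0],[-25,0,0,0],[-40,0,0,0],[-40,0,0,0],[0,0,0,0]]'; python3 -m crank '[[0,25,25,0],[0,34,36,0],[0,34,36,0],[0,34,36,0],[0,34,36,0],[0,34,36,0],[0,34,36,0],[0,34,36,0]]';python3 -m crank '[[0,34,36,0],[0,34,36,0],[0,34,36,0],[0,20,20,0],[0,0,0,0],[0,0,0,0],[0,0,0,0]]'
python3 - <<'E'
from h import *
import cv2
s=bot.state();print(s['time'],s['position'],s['ft_force'])
a=bot.capture("scene")[:,:,::-1];b=bot.capture("side")[:,:,::-1]
cv2.imwrite("pics/scene9.png",a);cv2.imwrite("pics/side9.png",b)
g=lambda i:cv2.resize(i[170:260,260:410],None,fx=5,fy=5,interpolation=3)
h=lambda i:cv2.resize(i[140:210,250:375],None,fx=3,fy=3,interpolation=3)
cv2.imwrite("pics/end.png",g(a))
for n,x in [("scene",a),("side",b)]:
    d=cv2.absdiff(x,cv2.imread(f"pics/{n}0.png")).max(2)>25
    for st in cv2.connectedComponentsWithStats(d.astype(np.uint8))[2][1:]:
        if st[4]>6: print(n,st)
E
```

```text
time: 13.6
position: [0.6238, 0.1874, 0.2876]
tcp_rot: [[-0.0, 0.398, -0.918], [-0.0, -0.918, -0.398], [-1.0, -0.0, 0.0]]
ft_force: [0.4, 0.5, -0.2]
grip_width: 0.003
time: 14.4
position: [0.6251, 0.1878, 0.4092]
tcp_rot: [[0.008, 0.398, -0.918], [0.002, -0.918, -0.398], [-1.0, 0.001, -0.008]]
ft_force: [0.5, 0.8, 0.1]
grip_width: 0.006
time: 15.2
position: [0.473, -0.1655, 0.403]
tcp_rot: [[0.0, 0.398, -0.918], [-0.0, -0.918, -0.398], [-1.0, 0.0, -0.0]]
ft_force: [1.0, -1.6, 0.5]
grip_width: 0.001
time: 15.9
position: [0.4055, -0.3261, 0.4027]
tcp_rot: [[-0.0, 0.398, -0.917], [0.0, -0.917, -0.398], [-1.0, -0.0, 0.0]]
ft_force: [0.4, 0.3, 0.9]
grip_width: 0.004
15.9 [ 0.40550968 -0.3260924   0.40268166] [0.44866085 0.34560235 0.9467935 ]
scene [  83    0   64  120 4008]
scene [140   0  36  29 511]
scene [ 170    0   97  144 5790]
scene [ 279    0   49   57 1337]
scene [ 345    0   32   70 1046]
scene [371   0  20 100 927]
scene [170  28  16  22  99]
scene [287  59  12  14 105]
scene [367  71   3  10  30]
scene [194  82  15   3  16]
scene [298  82  12  10  38]
scene [316  91  21   5  74]
scene [343  96  21  13 143]
scene [ 355  123   63   43 1242]
scene [ 140  133  181   70 5080]
scene [126 149   8   6  32]
scene [322 157  46  17 340]
scene [356 191  17  14 101]
scene [290 196  23  13 148]
scene [370 219  10   9  54]
side [   68     0   283   400 40768]
side [238  96   3   6   7]
side [307 156   5   8  25]
side [136 188  32  22 412]
side [101 197  17  23 246]
side [127 210  36  28 385]
side [115 218  26  25 309]
side [106 221  20  23 136]
side [163 225  20  20 120]
side [138 242  19   7  95]
side [123 245  11  16 114]
side [127 263   9   8  40]
```

View pics/end.png

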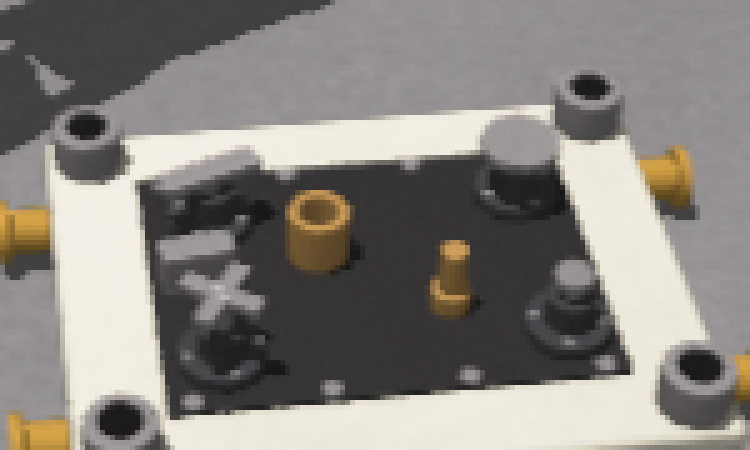

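The final picture shows the three heads lowered: large (519,142), bar (207,173), small (574,273). The cross, bush, screw and parallel are unchanged. In the scene view, the only changes on the die are at those three heads. The large head dropped about 3 px, or roughly 11 mm.

```bash
python3 -c "
from rig import bot
print(bot.hand_in())"
```

```text
the job is handed in; nothing more can be done
None
```

I pressed the large, bar and small pins in that order with the closed fingertips and handed the job in at about 16 s. No verdict was reported.

- **Depth:** each press stopped at TCP z 0.2876 m, which puts every pin about 11.4 mm down. This assumes the stated 191 mm fingertip length and 108 mm head height.
- **Force:** contact came near z 0.297–0.299 m, and the readings during pressing were about 2–3 N.
- **After the presses:** compared with the start picture, the scene view shows changes on the die only at the three pressed heads. The cross pin, bush, screw and parallel look unmoved. The large head's drop in that picture is about 11 mm, which agrees. The hand is clear of the die, with near-zero force.
- **Disagreements:** the blurry side view differed from the other cameras by 4–11 mm on pin positions, so I relied on the scene and wrist views. The bar was hidden in the wrist view, so its position came from the scene and side views only. In the scene view the fingertips looked about 5 mm off the small head's centre, but that press felt normal.

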